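# Take the red marker from behind its spring flap and lay it in the pen rest

### The job

Take the red marker out of the two-bay dispenser: push its clear spring flap down into the bay, keep it held open with the fingers while you grip the marker, and let the flap spring shut as you lift out. Then lay the marker level in both notches of the dark pen rest and let go. Leave the black marker in its bay with its flap shut, and do not disturb the petri dish or the white objective tube.

Things in the scene. Friction and masses are not known exactly. Their poses are not given: they have to be found in the camera images.
- dispenser: Grey two-bay marker dispenser fixed to the desk, 142 (x) x 252 (y) mm, open on top but for its flaps; origin at the centre of its underside, z up. Bays side by side, centred at y = +62 mm (left) and -62 mm (right), each 134 (x) x 120 (y) mm inside; walls 4 mm thick, the long ones (along x) 36 mm high, the end ones 52 mm (68 mm at the hinges); floor 6 mm up. One marker lies along x in each bay; which bay holds the red one changes
- left_bay (a point): Where the left bay's marker lies: on the floor's top (6 mm above the desk), 3 mm to the -y side of the bay's centre; dispenser axes. Free beside the marker: 50 mm to the -y wall, 55 mm to the +y wall. Two cross ribs (6 mm thick, at x = +-42 mm) carry it 14 mm above the desk, with studs to 24 mm either side of it; between the ribs all is free
- right_bay (a point): The same point in the right (-y) bay, same layout
- flap_left (a joint): Clear flap with green free edge over the left bay, 126 x 59 x 3 mm; hinged along x, 54.5 mm to the +y side of the bay's centre, 64 mm up. It spans from there toward -y over most of the marker's width, leaving a 55 mm finger slot at the -y wall. 0 = shut (level), to 1.45 rad as its edge is pressed down into the bay (never up). Spring 0.05 (shut) to 0.12 N m. Its swing just clears the marker
- flap_right (a joint): The same flap over the right (-y) bay, hinged at the +y side of that bay; same joint values and spring
- flap_left_edge (a point): Middle of the left flap's green free edge, 59 mm from its hinge. Two fingers some 34 mm apart (between the pads), lowered straight down astride the marker's middle, press the flap open with the +y finger; it slides up and shuts as they leave
- flap_right_edge (a point): Middle of the green free edge of the right flap, 59 mm from its hinge
- marker_red: Marker with red cap and plug and white barrel, 123 mm long along its own y, 15 mm thick (its flanks 12 mm apart where gripped); origin at the middle of its underside, z up; about 30 g. It lies in one of the dispenser's bays, along the dispenser's x. Does not roll
- marker_black: The same marker with a black cap and plug, 126 mm long, in the other bay; to be left there
- pen_rest: Dark steel pen rest fixed to the desk: foot plate 100 (x) x 56 (y) x 6 mm and two uprights 8 mm thick at x = +-38 mm, each with a notch open to the top: floor 30 mm above the desk, 24 mm wide in y, cheeks up to 42 mm, 44 mm wide overall. A marker lies along x across both notches. Origin at the centre of the underside
- rest_seat (a point): Middle between the two notches of the pen rest at the height of their floors (30 mm above the desk); x runs along the line of the two notches, z up. The origin of a marker laid well lies here
- petri_dish: Loose clear petri dish 61 mm across, 15 mm high, on the desk; leave alone
- objective_tube: Loose white objective storage tube, 35 mm across, 54 mm high, standing on the desk; leave alone

How it is judged:
By the outcome, as a careful person would: the job done as asked, in the order asked, and still so for the second after the job is handed in, with the robot touching nothing.
It also fails if it takes over 38 s, if anything falls off the work surface, if the arm or the gripper's body presses on something with over 40 N, if the wrist force passes 120 N, or if a joint passes its speed limit or range.

### The arm

A 7-joint arm with a two-finger parallel gripper is mounted at the origin on a cart in front of the work surface, level with it; the furniture and walls round the work are solid. World frame = base frame: x ahead of the robot, y to its left, z up, the work surface at z = 0. Lengths are in m, angles in rad, forces in N, time in s.
With the tool pointing down it reaches from about 0.4 to 0.85 m from the base axis. Payload 10.4 kg.
Tool frame: the origin (TCP) lies at the centre of the arm's flange, where the gripper is bolted on; the fingertips stand 173 mm ahead of it and the grasp point (between the pads) lies 155 mm ahead of it; z points along the fingers, y is the line along which they close (so a half turn about z gives the same grasp; the last joint's range is limited). The gripper opens to 85 mm and grips with 20 to 120 N. Pads are 22 mm wide; open, the fingers measure 114 mm over their backs; the gripper's body (76 mm by 85 mm) begins 54 mm behind the grasp point. The pads swing forward as they close: fully open they stand 13 mm farther back than shut.
Start: joints at [1.315, 0.332, -0.065, 1.46, 0.022, 1.35, -0.088], TCP at [0.144, -0.608, 0.405] pointing down, gripper open.
Joint ranges: [-2.6, 2.6], [-0.5, 2.12], [-1.47, 1.34], [0.16, 2.42], [-1.27, 4.41], [0.06, 2.06], [-2.6, 2.6]. Speed limits (rad/s): [2.22, 2.22, 2.79, 2.79, 3.14, 3.14, 3.14].

### API

Orientations are given as a rotation vector (axis times angle).
In Python, from rig import robot gives the robot as it stands.
- The arm moves only by the tool play_rows, never from a script. Its argument "moves" is a list of rows, each a list of 3 entries, a list of its own where there are three numbers: the turn, a rotation vector about the tool's x, y, z in rad, then the shift along the tool's x, y, z in mm, then the opening, from -1 (shut) to 1 (fully open). In form: [[[wx, wy, wz], [dx, dy, dz], fingers], ...]. A call has 1 to 12 rows; each row is the pose to reach, as a shift and turn from the pose commanded when the call began, along the tool's axes at that moment; what a row does not reach only later rows make up. A row lasts 1/10 s, in which the tool goes at most 50 mm and 8.59 degrees, less where a joint would pass 70% of its speed; a pose out of reach is approached as far as the arm can. A call with a gripper value outside its range is refused whole. The fingers move at their own pace and stop on an object; "squeeze" is the grip in N (left out, the last holds). Time passes only in rows, so rows that repeat a pose let the fingers close. It gives the time, the measured TCP pose, the force, the opening and the grip force at its end, in the units of the state.
- robot.get_obs(): the state, without advancing time (a new reading comes with each control period).
- robot.grab_frame(name): name is "scene" or "top"; returns a dict with "pixels" (420x560x3 uint8, red, green, blue), "camera_matrix" (3x3 intrinsics, pixels), "cam_to_world" (4x4, takes a point from camera to world coordinates). Camera axes: x right, y down, z forward; pixel columns grow to the right and rows downward; lengths in m; the calibration is good to about 2 mm. A picture is of the moment at which its call begins. There is no depth.
- robot.finish_job(): hands the job in; it is judged then, once.
Trained networks look in the newest picture that a camera, given by its name, has taken for a name from the list of things; names that differ only in an ending like _2 or _b are one class to them, and where a whole thing is asked for, a point or a joint stands for the part that bears it (a point fixed in the world has none). Each returns a list of dicts, best first, with "confidence" (0 to 1); they miss things now and then, are a little off and sometimes report something else, mostly with a low value. They report only what shows in the picture. A call takes as long as a camera call.
- robot.trace(camera, thing): "pixels" (420x560 bool, what is visible of it).
- robot.tip_of(camera, thing): "xyz" ([x, y, z] in m, in world coordinates, good to about 4 mm: a listed point, or the origin of a listed thing).
The state is a dict: "clock": time; "joints": joint angles; "qd": joint speeds; "joint_torque": joint torques, N m; "position": TCP position; "eef_rot": TCP orientation; "force": force on the tool from outside, world axes, zero at the start; "moment": the same for the moment, N m; "opening": finger opening in m; "gripper_force": force on a finger pad.
Only numpy, scipy, OpenCV 4.12 (cv2) and the standard library are available. Lean on these libraries where they do the work, as an engineer would, in place of code of your own. Each camera call takes 0.05 s, during which the arm holds its last target. There are 200 camera calls.

## Working session

There is one attempt and no reset: what is moved stays moved. The work goes in short steps, Python scripts to look and compute and a tool call to move; the robot and the scene stay as the last step left them, time stands still between calls to the robot, and variables do not carry over. Pictures are saved under pics/ and viewed, at most 10 in all, crops included, and the job is handed in when it is done.

Besides the shell and the picture viewer there is one more tool, called after "Emit:" as name([rows], argument=value, ...), one row to a line, values as JSON. play_rows: Moves the arm, as the interface text tells. Its arguments: {"type":"object","properties":{"moves":{"type":"array","items":{"type":"array"}},"squeeze":{"type":"number"}},"required":["moves"]}

```bash
mkdir -p pics
python3 - <<'E'
from rig import robot
import cv2,numpy as np
o=robot.get_obs();print({k:np.round(v,3) for k,v in o.items()})
for c in("scene","top"):
    f=robot.grab_frame(c);cv2.imwrite(f"pics/{c}0.png",f["pixels"][:,:,::-1])
    print(c,np.round(f["cam_to_world"],3).tolist(),f["camera_matrix"].tolist())
    for t in["dispenser","left_bay","right_bay","flap_left_edge","flap_right_edge","marker_red","marker_black","pen_rest","rest_seat","petri_dish","objective_tube"]:
        print(t,[(np.round(d["xyz"],3).tolist(),round(d["confidence"],2)) for d in robot.tip_of(c,t)[:3]])
E
```

```text
{'clock': np.float64(0.0), 'joints': array([ 1.315,  0.333, -0.065,  1.461,  0.022,  1.35 , -0.089]), 'qd': array([-0.002, -0.001,  0.   , -0.   , -0.   ,  0.   , -0.   ]), 'joint_torque': array([-0.0000e+00, -6.2546e+01,  4.9000e-02, -3.9160e+01,  1.6000e-02,
        1.0000e-02,  0.0000e+00]), 'position': array([ 0.144, -0.608,  0.404]), 'eef_rot': array([-3.119, -0.365,  0.   ]), 'force': array([-0.301,  0.753, -0.106]), 'moment': array([ 0.003, -0.002,  0.025]), 'gripper_force': np.float64(0.0), 'opening': np.float64(0.085)}
scene [[0.895, -0.261, 0.362, -0.056], [-0.446, -0.553, 0.704, -1.137], [0.016, -0.791, -0.611, 1.043], [0.0, 0.0, 0.0, 1.0]] [[513.504460910195, 0.0, 280.25174303215226], [0.0, 513.504460910195, 206.91990941146932], [0.0, 0.0, 1.0]]
dispenser [([0.516, 0.077, 0.0], 0.63)]
left_bay [([0.522, 0.136, 0.007], 0.73)]
right_bay [([0.498, 0.013, 0.008], 0.92), ([0.44, -0.175, -0.001], 0.72)]
flap_left_edge [([0.522, 0.137, 0.063], 0.55)]
flap_right_edge [([0.503, 0.012, 0.066], 0.58)]
marker_red [([0.442, -0.172, 0.027], 0.61), ([0.502, 0.012, 0.013], 0.53)]
marker_
[... 440 characters left out ...]
.51922856709675], [0.0, 0.0, 1.0]]
dispenser [([0.511, 0.074, 0.004], 0.64), ([0.507, 0.01, 0.064], 0.6)]
left_bay [([0.525, 0.135, 0.001], 0.82)]
right_bay [([0.5, 0.014, 0.008], 0.96)]
flap_left_edge [([0.524, 0.135, 0.062], 0.75)]
flap_right_edge [([0.503, 0.014, 0.065], 0.85), ([0.439, -0.176, 0.03], 0.55)]
marker_red [([0.507, 0.016, 0.012], 0.54)]
marker_black [([0.522, 0.136, 0.018], 0.63)]
pen_rest [([0.444, -0.172, -0.003], 0.64), ([0.435, -0.402, 0.002], 0.62)]
rest_seat [([0.44, -0.175, 0.03], 0.74), ([0.444, 0.385, -0.0], 0.54), ([0.436, -0.404, 0.002], 0.52)]
petri_dish [([0.444, 0.38, 0.001], 0.93), ([0.444, -0.174, -0.002], 0.45)]
objective_tube [([0.436, -0.405, 0.002], 0.5)]
```

View pics/top0.png

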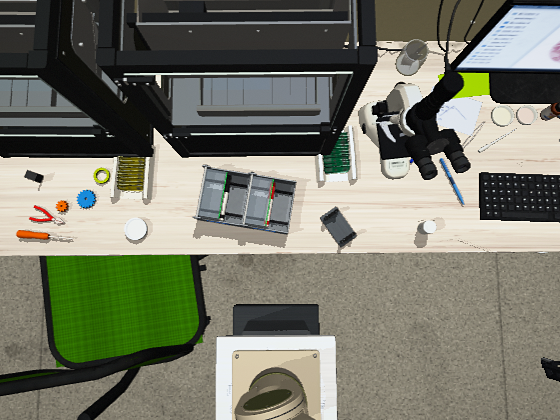

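View pics/scene0.png

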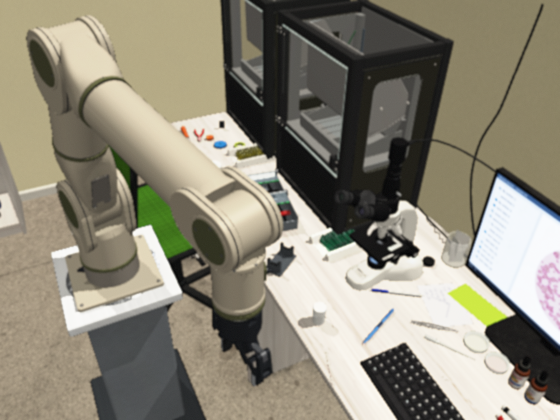

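Top view: the dispenser covers cols 195–297, rows 163–245. The red marker is in the right bay near (270,200), the rest is at (338,227), the dish at (135,229) and the tube at (428,227). Next I need the yaw angles.

```bash
cat > h.py <<'E'
from rig import robot
import cv2,numpy as np
from scipy.spatial.transform import Rotation as R
def ray(f,px,z):
    K=f["camera_matrix"];T=f["cam_to_world"];px=np.atleast_2d(px).astype(float)
    d=np.c_[px,np.ones(len(px))]@np.linalg.inv(K).T@T[:3,:3].T
    return T[:3,3]+d*((z-T[2,3])/d[:,2])[:,None]
def rect(f,m,z):
    p=ray(f,np.argwhere(m)[:,::-1],z)[:,:2].astype(np.float32)
    (c,s,a)=cv2.minAreaRect(p*1000);return np.round(c),np.round(s),round(a,1),len(p)
E
python3 - <<'E'
from h import *
f=robot.grab_frame("top")
for t,z in[("dispenser",.05),("marker_red",.022),("marker_black",.022),("pen_rest",.02),("flap_right_edge",.064)]:
    for d in robot.trace("top",t)[:2]: print(t,round(d["confidence"],2),rect(f,d["pixels"],z))
im=f["pixels"][150:260,185:375,::-1]
cv2.imwrite("pics/c.png",cv2.resize(im,None,fx=4,fy=4,interpolation=cv2.INTER_CUBIC))
E
```

```text
dispenser 0.58 (array([513.,  76.]), array([255., 156.]), 80.8, 5074)
dispenser 0.32 (array([ 439., -168.]), array([98., 55.]), 32.4, 763)
marker_red 0.53 (array([509.,   8.]), array([  3., 100.]), 81.6, 20)
marker_black 0.66 (array([523., 133.]), array([ 16., 126.]), 79.2, 239)
marker_black 0.44 (array([ 439., -410.]), array([52., 35.]), 89.6, 218)
pen_rest 0.81 (array([ 442., -173.]), array([99., 57.]), 34.5, 753)
flap_right_edge 0.91 (array([506.,  41.]), array([ 61., 123.]), 80.6, 1041)
```

View pics/c.png

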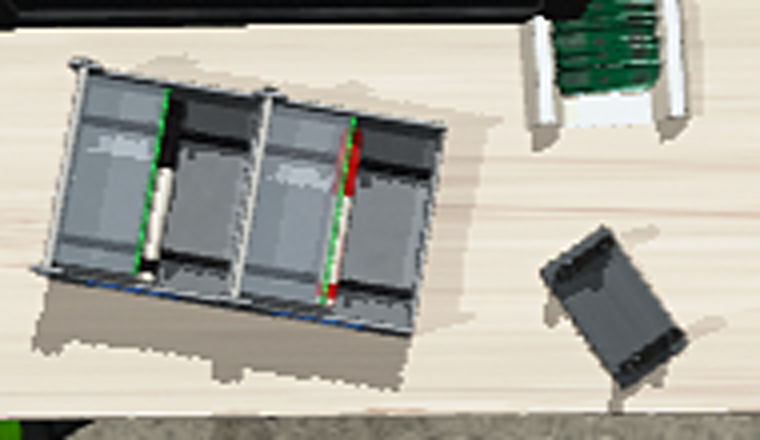

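Red is in the right bay. Crop: red plug near (325,300), cap top (357,128). Rest corners: (603,228), (688,340), (620,388), (541,270). I take a dispenser yaw of about −10° and a rest yaw of about 34.5°.

```bash
cat >> h.py <<'E'
def go(*tg):
    o=robot.get_obs();R0=R.from_rotvec(o["eef_rot"]);p0=o["position"]
    print("clk",round(float(o["clock"]),2),"p",np.round(p0*1000,1),"x-yaw",np.round(np.degrees(np.arctan2(*R0.as_matrix()[[1,0],0])),1),"zax",np.round(R0.as_matrix()[:,2],3),"F",np.round(o["force"],1),"open",round(float(o["opening"])*1000,1),"grip",round(float(o["gripper_force"]),1))
    for x,y,z,a in tg:
        a=np.radians(a);c,s=np.cos(a),np.sin(a)
        Rt=R.from_matrix([[c,s,0],[s,-c,0],[0,0,-1]])
        print(np.round((R0.inv()*Rt).as_rotvec(),3).tolist(),np.round(R0.inv().apply(np.array([x,y,z])-p0)*1000,1).tolist())
E
python3 - <<'E'
from h import *
f=robot.grab_frame("top")
print(ray(f,[[266.25,225.75],[274.25,182]],.025))
go((.42,-.36,.36,0),(.5,.0135,.30,-10))
E
```

```text
[[ 4.44162372e-01  2.18912298e-02  2.50000000e-02]
 [ 5.63405021e-01 -4.96409196e-04  2.50000000e-02]]
clk 1.55 p [ 144.2 -608.1  404.7] x-yaw 13.3 zax [ 0. -0. -1.] F [ 0.1 -0.1  0.2] open 85.5 grip 0.0
[0.0, -0.0, 0.233] [325.6, -177.8, 44.7]
[0.0, -0.0, 0.407] [489.6, -522.8, 104.7]
```

Emit:
play_rows([
  [[0, 0, 0.1], [325, -178, 45], 0.3],
  [[0, 0, 0.233], [325, -178, 45], 0.3],
  [[0, 0, 0.233], [325, -178, 45], -0.2],
  [[0, 0, 0.233], [325, -178, 45], -0.2],
  [[0, 0, 0.233], [325, -178, 45], -0.2],
  [[0, 0, 0.233], [325, -178, 45], -0.2],
  [[0, 0, 0.233], [325, -178, 45], -0.2],
  [[0, 0, 0.407], [490, -523, 105], -0.2],
  [[0, 0, 0.407], [490, -523, 105], -0.2],
  [[0, 0, 0.407], [490, -523, 105], -0.2],
  [[0, 0, 0.407], [490, -523, 105], -0.2],
  [[0, 0, 0.407], [490, -523, 105], -0.2],
])

```text
clock: 2.75
position: [0.4622, -0.1363, 0.3243]
eef_rot: [3.129, -0.274, 0.001]
force: [0.5, 0.3, -0.0]
opening: 0.034
gripper_force: 0.0
```

Run:
```python
from h import *
go((.5025,.0125,.30,-10.5))
```

```text
clk 2.75 p [ 462.2 -136.3  324.3] x-yaw -10.0 zax [ 0.001 -0.001 -1.   ] F [ 0.5  0.3 -0. ] open 34.0 grip 0.0
[0.0, -0.001, 0.009] [13.9, -153.5, 24.2]
```

Emit:
play_rows([
  [[0, 0, 0.009], [14, -153, 30], -0.2],
  [[0, 0, 0.009], [14, -153, 44], -0.2],
  [[0, 0, 0.009], [14, -153, 44], -0.2],
  [[0, 0, 0.009], [14, -153, 44], -0.2],
  [[0, 0, 0.009], [14, -153, 44], -0.2],
  [[0, 0, 0.009], [14, -153, 44], -0.2],
])

```text
clock: 3.35
position: [0.5024, 0.0088, 0.2804]
eef_rot: [3.128, -0.289, 0.0]
force: [0.1, -0.3, 0.0]
opening: 0.0342
gripper_force: 0.0
```

Run:
```python
from h import *
go((.5025,.0125,.182,-10.5))
for c in("top","scene"):
    f=robot.grab_frame(c)
    if c=="top":
        im=f["pixels"][140:260,180:340,::-1]
        cv2.imwrite("pics/c2.png",cv2.resize(im,None,fx=4,fy=4,interpolation=cv2.INTER_CUBIC))
    for t in["marker_red","right_bay","rest_seat"]:print(c,t,[(np.round(d["xyz"],3).tolist(),round(d["confidence"],2)) for d in robot.tip_of(c,t)[:2]])
im=f["pixels"][120:320,200:360,::-1]
cv2.imwrite("pics/s2.png",cv2.resize(im,None,fx=3,fy=3,interpolation=cv2.INTER_CUBIC))
```

```text
clk 3.35 p [502.4   8.8 280.4] x-yaw -10.6 zax [-0.    -0.001 -1.   ] F [ 0.1 -0.3  0. ] open 34.2 grip 0.0
[0.001, -0.0, -0.001] [-0.6, -3.7, 98.4]
top marker_red []
top right_bay []
top rest_seat [([0.441, -0.175, 0.029], 0.56), ([0.521, 0.136, 0.061], 0.51)]
scene marker_red [([0.5, 0.015, 0.011], 0.68)]
scene right_bay [([0.498, 0.012, 0.011], 0.85)]
scene rest_seat [([0.442, -0.172, 0.028], 0.97)]
```

View pics/s2.png

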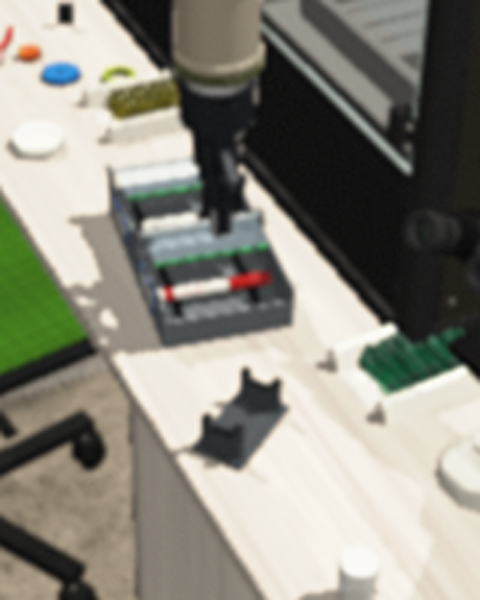

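The scene crop shows the open fingers above the right bay at (220,220), with the marker lying from (165,293) to (270,278). I lower straight down.

Emit:
play_rows([
  [[0, 0, 0], [-0.5, -3.5, 25], -0.2],
  [[0, 0, 0], [-0.5, -3.5, 38], -0.2],
  [[0, 0, 0], [-0.5, -3.5, 48], -0.2],
  [[0, 0, 0], [-0.5, -3.5, 58], -0.2],
  [[0, 0, 0], [-0.5, -3.5, 68], -0.2],
  [[0, 0, 0], [-0.5, -3.5, 78], -0.2],
  [[0, 0, 0], [-0.5, -3.5, 88], -0.2],
  [[0, 0, 0], [-0.5, -3.5, 95], -0.2],
  [[0, 0, 0], [-0.5, -3.5, 98], -0.2],
  [[0, 0, 0], [-0.5, -3.5, 98], -0.2],
  [[0, 0, 0], [-0.5, -3.5, 98], -0.2],
])

```text
clock: 4.85
position: [0.5024, 0.0133, 0.1822]
eef_rot: [3.128, -0.288, -0.001]
force: [-2.5, -2.4, -1.3]
opening: 0.0338
gripper_force: 0.9
```

Run:
```python
from h import *
go((.5025,.0125,.182,-10.5))
f=robot.grab_frame("scene")
im=f["pixels"][150:260,220:320,::-1]
cv2.imwrite("pics/s3.png",cv2.resize(im,None,fx=5,fy=5,interpolation=cv2.INTER_CUBIC))
```

```text
clk 4.85 p [502.4  13.3 182.2] x-yaw -10.5 zax [-0.001 -0.001 -1.   ] F [-2.5 -2.4 -1.3] open 33.8 grip 0.9
[0.001, 0.001, -0.0] [0.3, 0.7, 0.2]
```

View pics/s3.png

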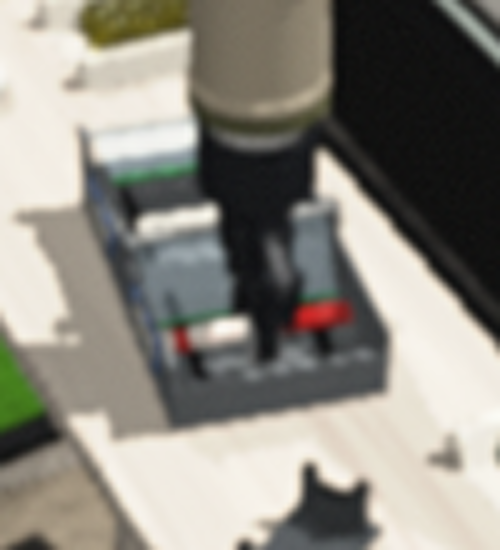

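The flap is pressed down, with its green edge just behind the marker around (200,312), and the fingers are astride the marker at (265,320). I close.

Emit:
play_rows([
  [[0, 0, 0], [0, 0, 0], -0.5],
  [[0, 0, 0], [0, 0, 0], -0.8],
  [[0, 0, 0], [0, 0, 0], -1],
  [[0, 0, 0], [0, 0, 0], -1],
  [[0, 0, 0], [0, 0, 0], -1],
  [[0, 0, 0], [0, 0, 0], -1],
  [[0, 0, 0], [0, 0, 0], -1],
], squeeze=35)

```text
clock: 5.6
position: [0.5028, 0.0137, 0.1827]
eef_rot: [-3.128, 0.287, -0.001]
force: [-1.1, -1.4, 5.1]
opening: 0.0119
gripper_force: 37.3
```

Emit:
play_rows([
  [[0, 0, 0], [0, 0, -5], -1],
  [[0, 0, 0], [0, 0, -12], -1],
  [[0, 0, 0], [0, 0, -22], -1],
  [[0, 0, 0], [0, 0, -34], -1],
  [[0, 0, 0], [0, 0, -46], -1],
  [[0, 0, 0], [0, 0, -60], -1],
  [[0, 0, 0], [0, 0, -80], -1],
  [[0, 0, 0], [0, 0, -105], -1],
  [[0, 0, 0], [0, 0, -125], -1],
  [[0, 0, 0], [0, 0, -125], -1],
  [[0, 0, 0], [0, 0, -125], -1],
])

```text
clock: 6.7
position: [0.5025, 0.0138, 0.3078]
eef_rot: [-3.128, 0.287, -0.002]
force: [-0.4, 0.9, -0.7]
opening: 0.0118
gripper_force: 38.5
```

Run:
```python
from h import *
go((.441,-.1735,.29,34.5))
f=robot.grab_frame("scene")
im=f["pixels"][130:270,200:330,::-1]
cv2.imwrite("pics/s4.png",cv2.resize(im,None,fx=4,fy=4,interpolation=cv2.INTER_CUBIC))
for t in["marker_red","flap_right_edge"]:print(t,[(np.round(d["xyz"],3).tolist(),round(d["confidence"],2)) for d in robot.tip_of("scene",t)[:2]])
m=robot.trace("scene","marker_red");
for d in m[:1]:
    p=np.argwhere(d["pixels"])[:,::-1];print(d["confidence"],len(p),p[p[:,0].argmin()],p[p[:,0].argmax()])
```

```text
clk 6.7 p [502.5  13.8 307.8] x-yaw -10.5 zax [ 0.001 -0.    -1.   ] F [-0.4  0.9 -0.7] open 11.8 grip 38.5
[0.0, -0.001, -0.785] [-26.4, 195.4, 17.7]
marker_red [([0.501, 0.011, 0.136], 0.52)]
flap_right_edge [([0.504, 0.01, 0.064], 0.86)]
0.73 129 [253 184] [290 179]
```

View pics/s4.png

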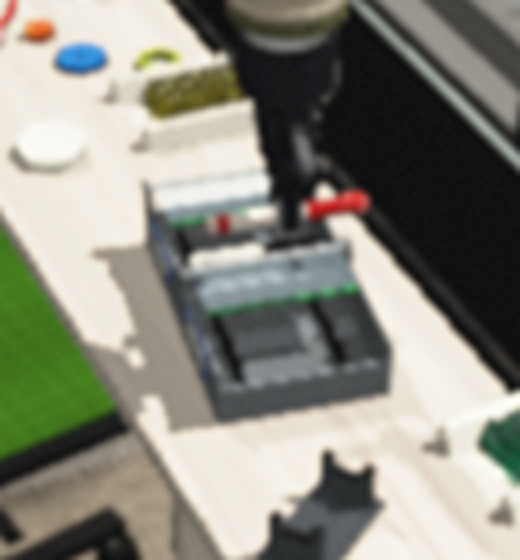

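Marker held level at (217,224)–(368,203), and the flap is shut again with its green edge at (280,300). I compute the in-hand offset and refine the rest yaw.

Run:
```python
from h import *
f=robot.grab_frame("scene")
e=ray(f,[[254.3,186],[292,180.8]],.1465);print(np.round(e*1000),np.round(e.mean(0)*1000),np.linalg.norm(e[1]-e[0]))
for c in("scene","top"):
    f=robot.grab_frame(c); m=max(robot.trace(c,"pen_rest"),key=lambda d:d["confidence"])
    q=np.argwhere(m["pixels"])[:,::-1]
    # silhouette fit of box model
    from scipy.optimize import minimize
    K=f["camera_matrix"];Ti=np.linalg.inv(f["cam_to_world"])
    def box(x0,x1,y0,y1,z0,z1):return np.array([[x,y,z] for x in(x0,x1) for y in(y0,y1) for z in(z0,z1)])
    B=[box(-.05,.05,-.028,.028,0,.006)]+[b for s in(-.038,.038) for b in(box(s-.004,s+.004,-.022,.022,0,.03),box(s-.004,s+.004,-.022,-.012,0,.042),box(s-.004,s+.004,.012,.022,0,.042))]
    S=4
    def mask(v):
        a=np.radians(v[2]);c_,s_=np.cos(a),np.sin(a);im=np.zeros((420*S,560*S),np.uint8)
        for b in B:
            w=b@np.array([[c_,s_,0],[-s_,c_,0],[0,0,1]])+[v[0]/1000,v[1]/1000,0]
            u=(w@Ti[:3,:3].T+Ti[:3,3])@K.T;u=u[:,:2]/u[:,2:]
            cv2.fillConvexPoly(im,cv2.convexHull(np.round((u+.5)*S).astype(np.int32)),1)
        return cv2.resize(im.astype(np.float32),(560,420),interpolation=cv2.INTER_AREA)
    M=m["pixels"].astype(np.float32)
    r=minimize(lambda v:np.abs(mask(v)-M).sum(),[441,-173.5,34],method="Nelder-Mead",options=dict(initial_simplex=[[441,-173.5,34],[446,-173.5,32],[441,-168,36],[437,-177,30]],maxiter=120))
    print(c,m["confidence"],M.sum(),np.round(r.x,1),r.fun)
go((.441,-.1735,.29,34.5))
```

```text
[[451.  21. 146.]
 [567.  -2. 146.]] [509.  10. 146.] 0.11808935949720821
scene 0.21 144.0 [2588.3  533.7   71.1] 144.0
top 0.77 760.0 [ 443.6 -173.4   34.4] 40.0
clk 7.15 p [502.5  13.6 306.9] x-yaw -10.5 zax [-0.001  0.    -1.   ] F [-0.2 -0.4 -0.1] open 11.9 grip 38.5
[-0.0, 0.0, -0.785] [-26.4, 195.2, 17.0]
```

Emit:
play_rows([
  [[0, 0, -0.1], [-5, 40, 0], -1],
  [[0, 0, -0.23], [-10, 80, 0], -1],
  [[0, 0, -0.37], [-16, 120, 10], -1],
  [[0, 0, -0.5], [-22, 160, 20], -1],
  [[0, 0, -0.64], [-26, 195, 30], -1],
  [[0, 0, -0.785], [-26, 196, 45], -1],
  [[0, 0, -0.785], [-26, 196, 45], -1],
  [[0, 0, -0.785], [-26, 196, 45], -1],
  [[0, 0, -0.785], [-26, 196, 45], -1],
])

```text
clock: 8.05
position: [0.4419, -0.1736, 0.263]
eef_rot: [3.001, 0.928, 0.001]
force: [1.0, 0.1, 0.2]
opening: 0.0114
gripper_force: 38.5
```

Run:
```python
from h import *
go((.4408,-.1746,.215,34.4),(.4408,-.1746,.1987,34.4))
f=robot.grab_frame("scene")
im=f["pixels"][190:310,230:330,::-1]
cv2.imwrite("pics/s5.png",cv2.resize(im,None,fx=5,fy=5,interpolation=cv2.INTER_CUBIC))
```

```text
clk 8.05 p [ 441.9 -173.6  263. ] x-yaw 34.4 zax [ 0.001 -0.    -1.   ] F [1.  0.1 0.2] open 11.4 grip 38.5
[0.001, -0.001, -0.0] [-1.5, 0.2, 48.0]
[0.001, -0.001, -0.0] [-1.5, 0.2, 64.3]
```

View pics/s5.png

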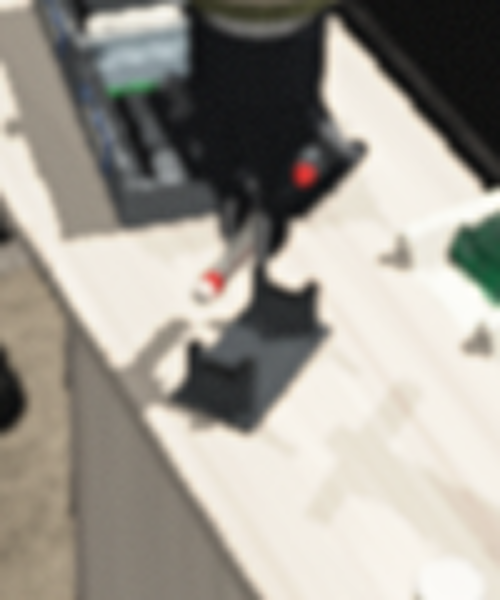

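Marker in hand at crop (205,290)–(305,175), parallel to the rest below it with notches at (220,365) and (285,305). I lower.

Emit:
play_rows([
  [[0, 0, 0], [-1.5, 0, 15], -1],
  [[0, 0, 0], [-1.5, 0, 30], -1],
  [[0, 0, 0], [-1.5, 0, 42], -1],
  [[0, 0, 0], [-1.5, 0, 50], -1],
  [[0, 0, 0], [-1.5, 0, 56], -1],
  [[0, 0, 0], [-1.5, 0, 60], -1],
  [[0, 0, 0], [-1.5, 0, 62.5], -1],
  [[0, 0, 0], [-1.5, 0, 62.5], -1],
  [[0, 0, 0], [-1.5, 0, 62.5], -1],
])

```text
clock: 9.0
position: [0.4402, -0.1753, 0.2]
eef_rot: [3.0, 0.931, 0.001]
force: [0.0, 0.1, -0.3]
opening: 0.0122
gripper_force: 38.5
```

Run:
```python
from h import *
go((.4408,-.1746,.1987,34.4))
f=robot.grab_frame("scene")
im=f["pixels"][200:300,240:320,::-1]
cv2.imwrite("pics/s6.png",cv2.resize(im,None,fx=6,fy=6,interpolation=cv2.INTER_CUBIC))
```

```text
clk 9.0 p [ 440.2 -175.3  200. ] x-yaw 34.5 zax [ 0. -0. -1.] F [ 0.   0.1 -0.3] open 12.2 grip 38.5
[0.0, -0.0, 0.001] [0.9, -0.2, 1.3]
```

View pics/s6.png

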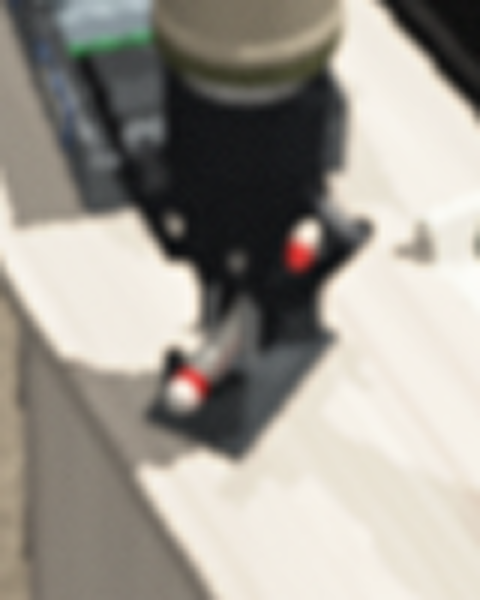

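Marker plug at (185,390) sits between the cheeks of the near notch, with no contact force yet. I lower slowly until it touches.

Emit:
play_rows([
  [[0, 0, 0], [0.5, 0, 1], -1],
  [[0, 0, 0], [0.5, 0, 1.5], -1],
  [[0, 0, 0], [0.5, 0, 1.5], -1],
  [[0, 0, 0], [0.5, 0, 1.5], -1],
])

```text
clock: 9.45
position: [0.4406, -0.175, 0.1987]
eef_rot: [3.0, 0.931, 0.0]
force: [-2.3, 0.8, 5.6]
opening: 0.0121
gripper_force: 39.3
```

Emit:
play_rows([
  [[0, 0, 0], [0, 0, 0], -0.6],
  [[0, 0, 0], [0, 0, 0], -0.4],
  [[0, 0, 0], [0, 0, 0], -0.2],
  [[0, 0, 0], [0, 0, 0], -0.2],
  [[0, 0, 0], [0, 0, -8], -0.2],
  [[0, 0, 0], [0, 0, -22], -0.2],
  [[0, 0, 0], [0, 0, -50], -0.2],
  [[0, 0, 0], [0, 0, -90], -0.2],
  [[0, 0, 0], [0, 0, -130], -0.2],
  [[0, 0, 0], [0, 0, -170], -0.2],
  [[0, 0, 0], [0, 0, -170], -0.2],
  [[0, 0, 0], [0, 0, -170], -0.2],
])

```text
clock: 10.65
position: [0.4405, -0.1749, 0.3699]
eef_rot: [2.998, 0.93, 0.003]
force: [-0.4, 0.6, -1.2]
opening: 0.0342
gripper_force: 0.0
```

Run:
```python
from h import *
go()
f=robot.grab_frame("scene")
for t in["marker_red","rest_seat","petri_dish","objective_tube"]:print(t,[(np.round(d["xyz"],3).tolist(),round(d["confidence"],2)) for d in robot.tip_of("scene",t)[:2]])
im=f["pixels"][170:320,210:340,::-1]
cv2.imwrite("pics/s7.png",cv2.resize(im,None,fx=4,fy=4,interpolation=cv2.INTER_CUBIC))
```

```text
clk 10.65 p [ 440.5 -174.9  369.9] x-yaw 34.5 zax [ 0.003 -0.002 -1.   ] F [-0.4  0.6 -1.2] open 34.2 grip 0.0
marker_red [([0.439, -0.174, 0.028], 0.61)]
rest_seat [([0.44, -0.174, 0.027], 0.81)]
petri_dish [([0.437, 0.377, 0.004], 0.49)]
objective_tube [([0.437, -0.404, 0.0], 0.66)]
```

View pics/s7.png

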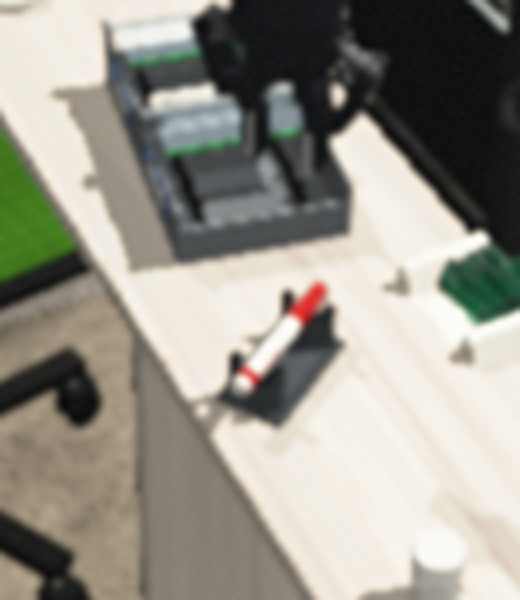

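The marker lies in both notches, (240,385)–(322,290), network height 28 mm. Both flaps are shut, and the tube and dish have not moved. I hand in.

```bash
python3 -c "
from rig import robot
print(robot.finish_job())"
```

```text
the job is handed in; nothing more can be done
None
```

The red marker is lying level in both notches of the pen rest and the job is handed in at about 10.7 s; in the last picture both flaps are shut, the black marker is still in its bay, and the dish and tube have not moved.

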